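# Take the rolling pin out through the drainer's bay

### The job

The washed rolling pin lies on the drip tray of the dish drainer, underneath its top tier. Take it out upwards through the open rectangular bay in the top tier; the bay is shorter than the pin, so tilt the pin and bring one end up first. Finish while still holding the pin in the gripper, all of it raised a good hand's thickness (some 4 cm or more) above the top tier and touching nothing else, and leave the mug, the tumbler and the ramekin as they stand.

Things in the scene. Friction and masses are not known exactly. Their poses are not given: they have to be found in the camera images.
- drainer: Stainless-steel two-tier dish drainer, fixed to the counter (place and yaw vary): 290 mm along its x, 476 mm along its y (long axis), 88 mm high. Origin: centre of its underside, on the counter, z up. Sides and ends between the drip tray and the top tier are closed by rails.
- bay (a point): Centre of the bay, the clear rectangular opening in the middle of the drainer's top tier: 160 mm along the drainer's x by 220 mm along its y; axes as the drainer's. The top tier is an open grid of flat steel bars, underside 80 mm, top (this point's level) 88 mm above the counter.
- tray (a point): Middle of the drip tray's floor, under the bay, 8 mm above the counter. Low ribs run along the drainer's y, tops 12 mm above the counter. Inside, the space between tray and top tier is 274 mm along x by 460 mm along y and 72 mm high, so the pin can be slid about 80 mm either way along y from the middle under the top tier.
- rolling_pin: Wooden rolling pin, 300 mm overall, about 0.2 kg: barrel 34 mm in diameter, 210 mm long, with a handle 20 mm in diameter, 45 mm long, at each end. Origin at its middle on the axis; its y runs along its length. It starts along the drainer's y in a groove on the middle line of the tray, axis 26 mm above the counter, up to 40 mm off the middle lengthwise; its barrel can be gripped through the bay.
- pin_end_a (a point): End of the pin's handle on its +y side, on the axis, 150 mm from the middle.
- pin_end_b (a point): End of the pin's handle on its -y side, on the axis, 150 mm from the middle.
- ramekin: Small white ceramic bowl, 68 mm wide, 42 mm high, loose on the top tier over the +x +y corner of the drainer (beside and beyond the bay, about 95 mm along x and 180 mm along y from the middle). Origin: centre of its underside. Leave it alone.
- mug: White ceramic mug, 80 mm wide, 90 mm high, loose on the counter off the drainer's +y (left) end. Origin: centre of its underside. Leave it alone.
- tumbler: Glass tumbler, 72 mm wide, 110 mm high, loose on the counter off the drainer's -y (right) end. Origin: centre of its underside. Leave it alone.

How it is judged:
On the way:
1. the pin is tilted through the bay: one end is up above the top tier while the other is still below it (((height (world z) of pin_end_a above 0.105 m and height (world z) of pin_end_b below 0.075 m) or (height (world z) of pin_end_b above 0.105 m and height (world z) of pin_end_a below 0.075 m))), for 0.1 s.
At the end, for the whole second after the job is handed in: The pin is held still in the fingers, both its ends more than 118 mm above the counter (30 mm above the top tier, measured at the axis), touching neither the drainer nor the other things; ramekin, mug and tumbler stand upright within 30 mm of where they stood (height (world z) of each of pin_end_a, pin_end_b above 0.118 m and contact force between the fingers and rolling_pin above 2 N and contact force between rolling_pin and drainer below 0.2 N and contact force between rolling_pin and ramekin below 0.2 N and contact force between rolling_pin and mug below 0.2 N and contact force between rolling_pin and tumbler below 0.2 N and linear speed of rolling_pin below 0.03 m/s and angular speed of rolling_pin below 0.2 rad/s and distance of each of ramekin, mug, tumbler from where it was at the start of the episode below 0.03 m and angle between each of ramekin, mug, tumbler's own z axis and vertical below 0.3 rad); the arm keeps its last pose, push and grip.
It fails at once if the ramekin is shifted by more than 30 mm or tipped (distance of ramekin from where it was at the start of the episode above 0.03 m or angle between ramekin's own z axis and vertical above 0.5 rad).
It fails at once if the mug is shifted by more than 30 mm or tipped (distance of mug from where it was at the start of the episode above 0.03 m or angle between mug's own z axis and vertical above 0.5 rad).
It fails at once if the tumbler is shifted by more than 30 mm or tipped (distance of tumbler from where it was at the start of the episode above 0.03 m or angle between tumbler's own z axis and vertical above 0.5 rad).
It also fails if it takes over 42 s, if anything falls off the work surface, if the arm or the gripper's body presses on something with over 40 N, if the wrist force passes 120 N, or if a joint passes its speed limit or range.

### The arm

A 7-joint arm with a two-finger parallel gripper is mounted at the origin on the work surface. World frame = base frame: x ahead of the robot, y to its left, z up, the work surface at z = 0. Lengths are in m, angles in rad, forces in N, time in s.
With the tool pointing down it reaches from about 0.425 to 0.925 m from the base axis. Payload 6.8 kg.
Tool frame: the origin (TCP) lies midway between the tips of the shut fingers; the grasp point (between the pads) lies 19 mm behind it; z points along the fingers, y is the line along which they close (so a half turn about z gives the same grasp; the last joint's range is limited). The gripper opens to 85 mm and grips with 20 to 120 N. Pads are 22 mm wide; open, the fingers measure 114 mm over their backs; the gripper's body (76 mm by 85 mm) begins 54 mm behind the grasp point. The pads swing forward as they close: fully open they stand 13 mm farther back than shut.
Start: joints at [-1.438, 0.477, 0.022, 1.555, -0.011, 1.109, -0.083], TCP at [0.161, 0.656, 0.231] pointing down, gripper open.
Joint ranges: [-2.96, 2.96], [-0.34, 2.1], [-1.41, 1.46], [0.24, 2.44], [-1.37, 4.51], [0.17, 1.92], [-2.96, 2.96]. Speed limits (rad/s): [2.39, 2.39, 3.14, 3.14, 3.14, 3.14, 3.14].

### API

Orientations are given as a unit quaternion [w, x, y, z].
In Python, from station import * gives the robot as it stands. The module is installed in compiled form; this text tells all that it offers.
- The arm moves only by the shell command python3 -m jog 'ROWS' [OPENING] [FORCE]. ROWS is JSON, a list of rows, each an object of numbers: "x", "y", "z": the shift along the tool's x, y, z in m; "ax", "ay", "az": the turn, a rotation vector about the tool's x, y, z in rad. In form: [{"x": .., "y": .., "z": .., "ax": .., "ay": .., "az": ..}, ...]. A call has 1 to 12 rows; each row is the pose to reach, as a shift and turn from the pose commanded when the call began, along the tool's axes at that moment; what a row does not reach only later rows make up. A row lasts 1/10 s, in which the tool goes at most 50 mm and 8.59 degrees, less where a joint would pass 70% of its speed; a pose out of reach is approached as far as the arm can. A call with a gripper value outside its range is refused whole. OPENING is the opening, from 0 (shut) to 1 (fully open), set as the call begins (- or left out, the last holds). The fingers move at their own pace and stop on an object; FORCE is the grip in N (left out, the last holds). Time passes only in rows, so rows that repeat a pose let the fingers close. It gives the time, the measured TCP pose, the force, the opening and the grip force at its end, in the units of the state.
- get_obs(): the state, without advancing time (a new reading comes with each control period).
- read_camera(name): name is "scene" or "top" or "wrist"; returns the picture (420x560x3 uint8, red, green, blue); there is no depth.
- camera_params(name): a dict with "K" (3x3 intrinsics, pixels), "origin" and "attitude" of the camera in the world. Camera axes: x right, y up, looking along -z (the intrinsics and any distortion apply to the point x, -y, -z); pixel columns grow to the right and rows downward; lengths in m; the calibration is good to about 2 mm. A picture is of the moment at which its call begins: read the wrist's pose just before it. camera_params takes no time and is no camera call; for the wrist camera it gives the pose at the moment of the call.
- hand_in(): hands the job in; it is judged then, once.
The state is a dict: "t": time; "q": joint angles; "joint_vel": joint speeds; "joint_torque": joint torques, N m; "eef_pos": TCP position; "tool_rot": TCP orientation; "contact_force": force on the tool from outside, world axes, zero at the start; "torque": the same for the moment, N m; "gripper_width": opening from 0.0 (shut) to 1.0 (fully open); "grasp_force": force on a finger pad.
Only numpy, scipy, OpenCV 4.12 (cv2) and the standard library are available. Lean on these libraries where they do the work, as an engineer would, in place of code of your own. Each camera call takes 0.05 s, during which the arm holds its last target. There are 200 camera calls.

## Working session

There is one attempt and no reset: what is moved stays moved. The work goes in short steps, Python scripts to look and compute and a shell command to move; the robot and the scene stay as the last step left them, time stands still between calls to the robot, and variables do not carry over. Pictures are saved under pics/ and viewed, at most 10 in all, crops included, and the job is handed in when it is done.

```bash
mkdir -p pics; python3 - <<'E'
from station import *
import cv2
o=get_obs();print({k:o[k] for k in('t','eef_pos','tool_rot','gripper_width')})
for n in('scene','top'):
    cv2.imwrite(f'pics/{n}0.png',read_camera(n)[:,:,::-1]);p=camera_params(n);print(n,p)
E
```

```text
{'t': 0.0, 'eef_pos': array([0.16083721, 0.65493298, 0.23031906]), 'tool_rot': array([-4.56524067e-05,  1.20100285e-01,  9.92761335e-01, -9.22529425e-04]), 'gripper_width': 1.0025413108474042}
scene {'K': array([[479.8627615 ,   0.        , 278.50701511],
       [  0.        , 479.8627615 , 211.70633152],
       [  0.        ,   0.        ,   1.        ]]), 'origin': array([ 1.49137664, -0.72735756,  0.80945082]), 'attitude': array([0.78043745, 0.44343732, 0.2143928 , 0.38511875])}
top {'K': array([[424.24039594,   0.        , 281.48579787],
       [  0.        , 424.24039594, 206.61198499],
       [  0.        ,   0.        ,   1.        ]]), 'origin': array([ 0.47617523, -0.0091916 ,  1.43565884]), 'attitude': array([ 0.71418112,  0.02141695, -0.01279553, -0.6995162 ])}
```

View pics/top0.png

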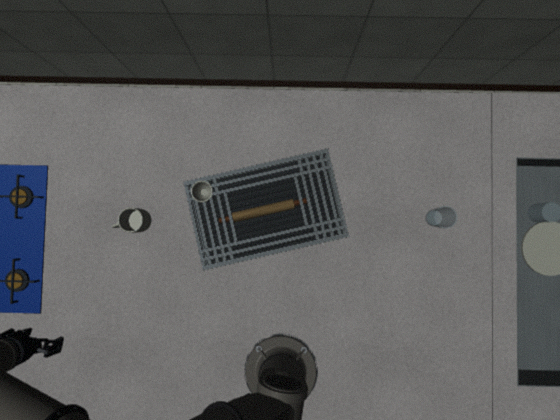

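View pics/scene0.png

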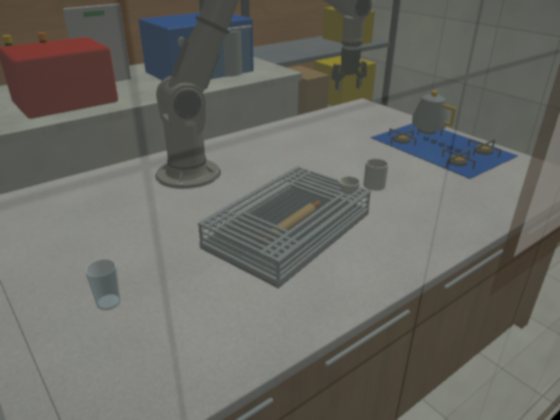

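The top view shows the drainer's top corners at about (184,182), (328,149), (348,236) and (203,269). The pin's barrel runs from (232,217) to (294,204), the ramekin is at (203,190), the mug at (135,220) and the tumbler at (440,216).

```bash
cat >h.py <<'E'
from station import *
import numpy as np,cv2
from scipy.spatial.transform import Rotation as R
rot=lambda q:R.from_quat(np.roll(q,-1))
def ray(n,u,v,z,p=None):
    p=p or camera_params(n);d=np.linalg.solve(p['K'],[u,v,1.]);d=rot(p['attitude']).apply(d*[1,-1,-1])
    o=np.array(p['origin']);return o+d*(z-o[2])/d[2]
E
python3 - <<'E'
from h import *
C=np.array([ray('top',*c,.088) for c in((184,182),(328,149),(348,236),(203,269))])
print(C.round(3),C.mean(0).round(3))
for e in(C[0]-C[1],C[3]-C[2]):print(np.linalg.norm(e),np.degrees(np.arctan2(-e[0],e[1])))
for e in(C[0]-C[3],C[1]-C[2]):print(np.linalg.norm(e),np.degrees(np.arctan2(e[1],e[0])))
for c in((232,217),(294,204)):print(ray('top',*c,.035).round(3))
im=read_camera('top')[130:285,165:365,::-1];im=cv2.resize(im,None,fx=4,fy=3.8,interpolation=3)
im=cv2.resize(cv2.convertScaleAbs(im,alpha=1.7),(800,590));cv2.imwrite('pics/c1.png',im)
print(rot(get_obs()['tool_rot']).as_matrix().round(3))
E
```

```text
[[ 0.614  0.321  0.088]
 [ 0.729 -0.137  0.088]
 [ 0.452 -0.204  0.088]
 [ 0.339  0.252  0.088]] [0.533 0.058 0.088]
0.4724438316755739 14.091793641580077
0.4705973741081547 14.012811238938495
0.2836966198476874 14.11584925506854
0.2843505638536785 13.743646072635467
[0.506 0.171 0.035]
[ 0.553 -0.033  0.035]
[[-0.971  0.238 -0.   ]
 [ 0.238  0.971 -0.001]
 [-0.    -0.001 -1.   ]]
```

View pics/c1.png

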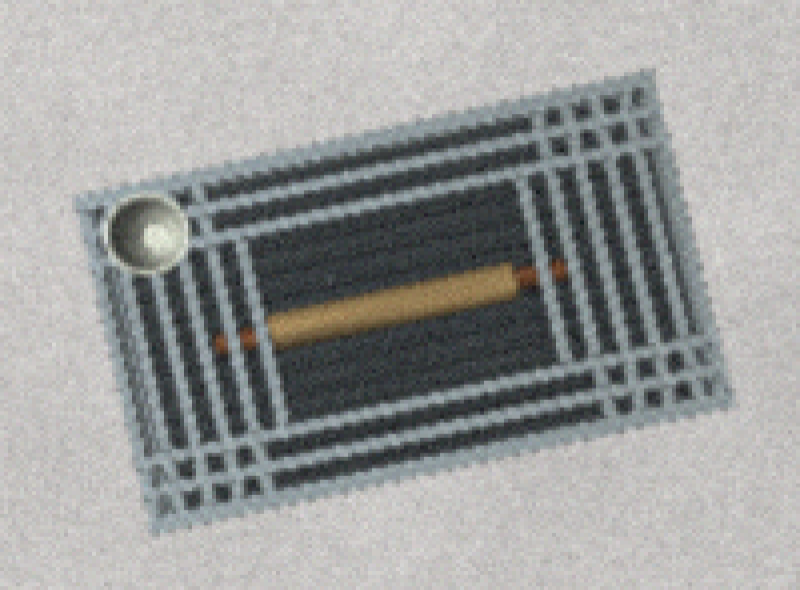

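The close-up shows the pin's ends at top-camera pixels (219,220.4) and (306.8,200.9), with the bay clear. I'll lift the -y end first, gripping about 40 mm to the -y side of the middle.

```bash
cat >>h.py <<'E'
D=np.array([.533,.058,0]);YAW=np.radians(14.0);RD=R.from_euler('z',YAW)
def tgt(yd,xd=0,z=0):return D+RD.apply([xd,yd,z])
def st():
    o=get_obs();r=rot(o['tool_rot']);print('t',o['t'],'tcp drainer',RD.inv().apply(o['eef_pos']-D).round(4),'width',o['gripper_width'],'f',o['grasp_force'],'F',np.round(o['contact_force'],1));print((RD.inv()*r).as_matrix().round(3));return o,r
E
python3 - <<'E'
from h import *
P=[RD.inv().apply(ray('top',*c,.028)-D).round(3) for c in((219,220.4),(306.8,200.9))];print(P)
print([RD.inv().apply(ray('top',*c,.09)-D).round(3) for c in((440,216),(135,220))])
o,r=st()
m=(P[0]+P[1])/2
print('shift',r.inv().apply(tgt(m[1]-.04,m[0],.2)-o['eef_pos']).round(3))
a=np.radians(14)
M=RD.as_matrix();G=np.c_[-M[:,1],-M[:,0]*1,[0,0,-1]]
for s in(1,-1):
    G=np.c_[-s*M[:,1],-s*M[:,0],[0,0,-1]];print(np.linalg.det(G),(r.inv()*R.from_matrix(G)).as_rotvec().round(3))
E
```

```text
[array([0.   , 0.162, 0.028]), array([-0.001, -0.137,  0.028])]
[array([-0.144, -0.532,  0.09 ]), array([0.058, 0.414, 0.09 ])]
t 0.15 tcp drainer [-0.2166  0.6694  0.2306] width 0.9959687887976801 f 0.0 F [ 0.2  0.4 -0. ]
[[-0.885  0.466 -0.001]
 [ 0.466  0.885 -0.001]
 [-0.    -0.001 -1.   ]]
shift [-0.516 -0.516  0.031]
1.0 [-1.000e-03 -1.000e-03 -2.056e+00]
1.0 [-1.000e-03  1.000e-03  1.086e+00]
```

```bash
T='{"x":-0.516,"y":-0.516,"z":0.03,"az":1.086}'; python3 -m jog '[{"x":-0.22,"y":-0.22,"z":0.0,"az":0.5},{"x":-0.22,"y":-0.22,"z":0.0,"az":0.5},{"x":-0.22,"y":-0.22,"z":0.0,"az":0.5},{"x":-0.22,"y":-0.22,"z":0.0,"az":0.5},{"x":-0.516,"y":-0.516,"z":0.03,"az":1.086},{"x":-0.516,"y":-0.516,"z":0.03,"az":1.086},{"x":-0.516,"y":-0.516,"z":0.03,"az":1.086},{"x":-0.516,"y":-0.516,"z":0.03,"az":1.086},{"x":-0.516,"y":-0.516,"z":0.03,"az":1.086},{"x":-0.516,"y":-0.516,"z":0.03,"az":1.086},{"x":-0.516,"y":-0.516,"z":0.03,"az":1.086},{"x":-0.516,"y":-0.516,"z":0.03,"az":1.086}]' 1 80
python3 - <<'E'
from h import *
o,r=st()
M=RD.as_matrix();G=np.c_[M[:,1],M[:,0],[0,0,-1]]
print('shift',r.inv().apply(tgt(-.0275,0,.2)-o['eef_pos']).round(3),(r.inv()*R.from_matrix(G)).as_rotvec().round(3))
E
```

```text
t 0.15 tcp drainer [-0.2166  0.6694  0.2306] width 0.9959687887976801 f 0.0 F [ 0.2  0.4 -0. ]
[[-0.885  0.466 -0.001]
 [ 0.466  0.885 -0.001]
 [-0.    -0.001 -1.   ]]
shift [-0.517 -0.515  0.031] [-1.000e-03  1.000e-03  1.086e+00]validation failed for argument at $[0]...
```

```bash
python3 -m jog '[{"x":-0.22,"y":-0.22,"z":0,"ax":0,"ay":0,"az":0.5},{"x":-0.22,"y":-0.22,"z":0,"ax":0,"ay":0,"az":0.5},{"x":-0.22,"y":-0.22,"z":0,"ax":0,"ay":0,"az":0.5},{"x":-0.22,"y":-0.22,"z":0,"ax":0,"ay":0,"az":0.5},{"x":-0.516,"y":-0.516,"z":0.03,"ax":0,"ay":0,"az":1.086},{"x":-0.516,"y":-0.516,"z":0.03,"ax":0,"ay":0,"az":1.086},{"x":-0.516,"y":-0.516,"z":0.03,"ax":0,"ay":0,"az":1.086},{"x":-0.516,"y":-0.516,"z":0.03,"ax":0,"ay":0,"az":1.086},{"x":-0.516,"y":-0.516,"z":0.03,"ax":0,"ay":0,"az":1.086},{"x":-0.516,"y":-0.516,"z":0.03,"ax":0,"ay":0,"az":1.086},{"x":-0.516,"y":-0.516,"z":0.03,"ax":0,"ay":0,"az":1.086},{"x":-0.516,"y":-0.516,"z":0.03,"ax":0,"ay":0,"az":1.086}]' 1 80
python3 - <<'E'
from h import *
o,r=st()
M=RD.as_matrix();G=np.c_[M[:,1],M[:,0],[0,0,-1]]
print('shift',r.inv().apply(tgt(-.0275,0,.2)-o['eef_pos']).round(3),(r.inv()*R.from_matrix(G)).as_rotvec().round(3))
E
```

```text
t: 1.35
eef_pos: [0.4721, 0.1411, 0.2087]
tool_rot: [-0.0, 0.616, 0.788, 0.0]
contact_force: [0.6, 0.9, 0.2]
gripper_width: 1.004
grasp_force: 0.0
t 1.35 tcp drainer [-0.039   0.0954  0.2087] width 1.00366495873444 f 0.0 F [0.6 0.9 0.2]
[[-0.  1.  0.]
 [ 1.  0.  0.]
 [ 0.  0. -1.]]
shift [-0.123  0.039  0.009] [ 0. -0.  0.]
```

```bash
python3 -m jog '[{"x":-0.05,"y":0.016,"z":0.005,"ax":0,"ay":0,"az":0},{"x":-0.1,"y":0.032,"z":0.009,"ax":0,"ay":0,"az":0},{"x":-0.123,"y":0.039,"z":0.009,"ax":0,"ay":0,"az":0},{"x":-0.123,"y":0.039,"z":0.009,"ax":0,"ay":0,"az":0},{"x":-0.123,"y":0.039,"z":0.009,"ax":0,"ay":0,"az":0}]'
python3 - <<'E'
from h import *
o,r=st();p=camera_params('wrist');print(p);im=read_camera('wrist');cv2.imwrite('pics/w1.png',cv2.convertScaleAbs(im[:,:,::-1],alpha=1.6))
E
```

```text
t: 1.85
eef_pos: [0.5388, 0.0326, 0.1993]
tool_rot: [-0.0, 0.616, 0.787, -0.0]
contact_force: [-0.6, 0.0, -1.4]
gripper_width: 1.001
grasp_force: 0.0
t 1.85 tcp drainer [-0.0005 -0.026   0.1993] width 1.000875390755007 f 0.0 F [-0.6  0.  -1.4]
[[ 0.002  1.    -0.001]
 [ 1.    -0.002  0.   ]
 [ 0.    -0.001 -1.   ]]
{'K': array([[315.03028392,   0.        , 279.77939751],
       [  0.        , 315.03028392, 211.32782133],
       [  0.        ,   0.        ,   1.        ]]), 'origin': array([0.51806431, 0.11080744, 0.34161566]), 'attitude': array([ 0.98007034, -0.15722521, -0.01863887,  0.11997901])}
```

View pics/w1.png

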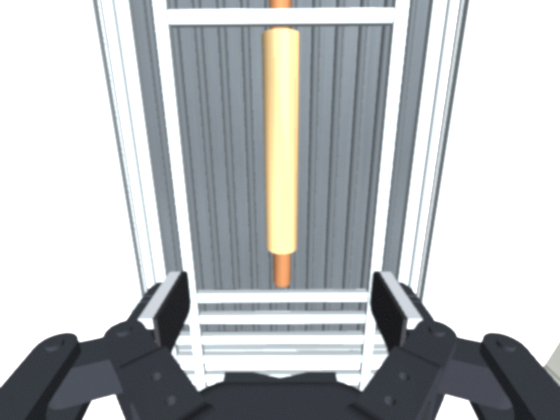

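The wrist view shows the pin's barrel from (282,30) to (282,252) and its near handle end at (282,287). The bay's inner edges are at rows 24 and 291.

```bash
python3 - <<'E'
from h import *
p=camera_params('wrist')
f=lambda u,v,z:RD.inv().apply(ray('wrist',u,v,z,p)-D).round(4)
print('barrel',f(282,30,.026),f(282,252,.026),'end',f(282,287,.026))
print('bay y',f(282,24,.088),f(282,291,.088),'bay x',f(188,250,.088),f(375,250,.088),f(173,80,.088),f(391,80,.088))
E
```

```text
barrel [-0.0004  0.1216  0.026 ] [ 0.0003 -0.0949  0.026 ] end [ 0.0005 -0.1389  0.026 ]
bay y [-0.0007  0.1125  0.088 ] [ 0.     -0.1049  0.088 ] bay x [-0.0831 -0.0634  0.088 ] [ 0.082  -0.0631  0.088 ] [-0.0819  0.0756  0.088 ] [0.0806 0.0758 0.088 ]
```

```bash
python3 -m jog '[{"x":0,"y":0,"z":0.045,"ax":0,"ay":0,"az":0},{"x":0,"y":0,"z":0.09,"ax":0,"ay":0,"az":0},{"x":0,"y":0,"z":0.13,"ax":0,"ay":0,"az":0},{"x":0,"y":0,"z":0.155,"ax":0,"ay":0,"az":0},{"x":0,"y":0,"z":0.17,"ax":0,"ay":0,"az":0},{"x":0,"y":0,"z":0.178,"ax":0,"ay":0,"az":0},{"x":0,"y":0,"z":0.183,"ax":0,"ay":0,"az":0},{"x":0,"y":0,"z":0.185,"ax":0,"ay":0,"az":0},{"x":0,"y":0,"z":0.185,"ax":0,"ay":0,"az":0}]' 0.75 80 && python3 -c "from h import *;st()"
```

```text
t: 2.8
eef_pos: [0.5396, 0.0332, 0.0154]
tool_rot: [0.0, 0.616, 0.788, 0.001]
contact_force: [-0.9, -0.3, 1.4]
gripper_width: 0.749
grasp_force: 0.0
t 2.8 tcp drainer [ 0.0004 -0.0257  0.0154] width 0.7494174701721246 f 0.0 F [-0.9 -0.3  1.4]
[[ 0.     1.     0.001]
 [ 1.    -0.     0.   ]
 [ 0.     0.001 -1.   ]]
```

```bash
python3 -m jog '[{"x":0,"y":0,"z":0,"ax":0,"ay":0,"az":0},{"x":0,"y":0,"z":0,"ax":0,"ay":0,"az":0},{"x":0,"y":0,"z":0,"ax":0,"ay":0,"az":0},{"x":0,"y":0,"z":0,"ax":0,"ay":0,"az":0},{"x":0,"y":0,"z":0,"ax":0,"ay":0,"az":0},{"x":0,"y":0,"z":0,"ax":0,"ay":0,"az":0},{"x":0,"y":0,"z":0,"ax":0,"ay":0,"az":0},{"x":0,"y":0,"z":0,"ax":0,"ay":0,"az":0}]' 0 90 && python3 -m jog '[{"x":0,"y":0,"z":0,"ax":0,"ay":0,"az":0},{"x":0,"y":0,"z":-0.003,"ax":0,"ay":0,"az":0},{"x":0,"y":0,"z":-0.006,"ax":0,"ay":0,"az":0},{"x":0,"y":0,"z":-0.006,"ax":0,"ay":0,"az":0}]'
```

```text
t: 3.6
eef_pos: [0.54, 0.0331, 0.0158]
tool_rot: [0.001, 0.616, 0.788, 0.001]
contact_force: [-0.5, -0.3, 7.6]
gripper_width: 0.362
grasp_force: 88.5
t: 4.0
eef_pos: [0.539, 0.0329, 0.0209]
tool_rot: [0.0, 0.616, 0.788, 0.0]
contact_force: [0.8, 0.9, -1.7]
gripper_width: 0.361
grasp_force: 89.3
```

```bash
python3 -m jog '[{"x":0.008,"y":0,"z":0,"ax":0,"ay":0,"az":0},{"x":0.018,"y":0,"z":0,"ax":0,"ay":0,"az":0},{"x":0.03,"y":0,"z":0,"ax":0,"ay":0,"az":0},{"x":0.04,"y":0,"z":0,"ax":0,"ay":0,"az":0},{"x":0.047,"y":0,"z":0,"ax":0,"ay":0,"az":0},{"x":0.05,"y":0,"z":0,"ax":0,"ay":0,"az":0},{"x":0.05,"y":0,"z":0,"ax":0,"ay":0,"az":0}]' && python3 -c "from h import *;st()" && python3 -m jog '[{"x":-0.0015,"y":0,"z":-0.006,"ax":0,"ay":-0.0436,"az":0},{"x":-0.003,"y":0,"z":-0.012,"ax":0,"ay":-0.0873,"az":0},{"x":-0.0045,"y":0,"z":-0.02,"ax":0,"ay":-0.131,"az":0},{"x":-0.006,"y":0,"z":-0.028,"ax":0,"ay":-0.1745,"az":0},{"x":-0.009,"y":0,"z":-0.036,"ax":0,"ay":-0.218,"az":0},{"x":-0.012,"y":0,"z":-0.044,"ax":0,"ay":-0.262,"az":0},{"x":-0.015,"y":0,"z":-0.052,"ax":0,"ay":-0.305,"az":0},{"x":-0.018,"y":0,"z":-0.06,"ax":0,"ay":-0.349,"az":0},{"x":-0.018,"y":0,"z":-0.06,"ax":0,"ay":-0.349,"az":0}]' && python3 - <<'E'
from h import *
st();print(get_obs()['q'].round(2));cv2.imwrite('pics/s2.png',cv2.convertScaleAbs(cv2.resize(read_camera('scene')[130:300,180:400,::-1],None,fx=3.5,fy=3.5,interpolation=3),alpha=1.5))
E
```

```text
t: 4.7
eef_pos: [0.5269, 0.0821, 0.0207]
tool_rot: [-0.0, 0.615, 0.788, 0.0]
contact_force: [-0.6, -0.1, -2.8]
gripper_width: 0.362
grasp_force: 89.3
t 4.7 tcp drainer [-0.0001  0.0249  0.0207] width 0.36174990513709343 f 89.29305911064148 F [-0.6 -0.1 -2.8]
[[-0.001  1.     0.   ]
 [ 1.     0.001  0.   ]
 [ 0.     0.    -1.   ]]
t: 5.6
eef_pos: [0.5317, 0.0649, 0.0809]
tool_rot: [0.137, 0.606, 0.776, -0.107]
contact_force: [0.9, 0.5, -2.8]
gripper_width: 0.367
grasp_force: 89.3
t 5.6 tcp drainer [0.0004 0.007  0.0809] width 0.3665258418169646 f 89.28897500038147 F [ 0.9  0.5 -2.8]
[[-0.001  1.     0.001]
 [ 0.939  0.001 -0.343]
 [-0.343  0.001 -0.939]]
[-1.03  0.61  0.77  2.07 -0.1   0.65 -0.02]
```

View pics/s2.png

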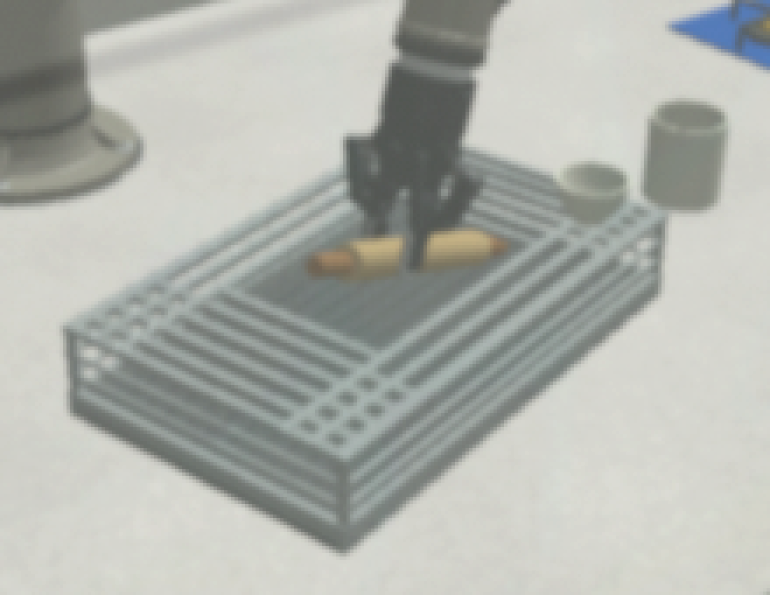

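The pin is tilted with its -y end (left in the picture, 320,262) above the tier and nothing is touching. I'll continue tilting.

```bash
python3 -m jog '[{"x":-0.007,"y":0,"z":-0.005,"ax":0,"ay":-0.0436,"az":0},{"x":-0.0145,"y":0,"z":-0.0107,"ax":0,"ay":-0.0873,"az":0},{"x":-0.022,"y":0,"z":-0.016,"ax":0,"ay":-0.131,"az":0},{"x":-0.03,"y":0,"z":-0.021,"ax":0,"ay":-0.1745,"az":0},{"x":-0.037,"y":0,"z":-0.026,"ax":0,"ay":-0.218,"az":0},{"x":-0.0433,"y":0,"z":-0.031,"ax":0,"ay":-0.262,"az":0},{"x":-0.0433,"y":0,"z":-0.031,"ax":0,"ay":-0.262,"az":0},{"x":-0.0433,"y":0,"z":-0.031,"ax":0,"ay":-0.262,"az":0}]' && python3 - <<'E'
from h import *
o,r=st();print(o['q'].round(2))
d=(RD.inv()*r).as_matrix();g=RD.inv().apply(o['eef_pos']-D)-.01*d[:,2]
print('b',g-.112*d[:,0],'a',g+.188*d[:,0])
E
```

```text
t: 6.45
eef_pos: [0.5384, 0.0348, 0.1242]
tool_rot: [0.237, 0.587, 0.751, -0.185]
contact_force: [0.5, -0.9, -2.6]
gripper_width: 0.366
grasp_force: 89.3
t 6.45 tcp drainer [-0.0003 -0.0238  0.1242] width 0.3659190230063792 f 89.33887124061584 F [ 0.5 -0.9 -2.6]
[[ 0.     1.    -0.001]
 [ 0.82  -0.001 -0.573]
 [-0.573 -0.    -0.82 ]]
[-1.23  0.71  0.96  2.06  0.06  0.72 -0.17]
b [-0.00035035 -0.10990272  0.19661865] a [-0.00029164  0.13595181  0.02470138]
```

```bash
python3 -m jog '[{"x":-0.012,"y":0,"z":0,"ax":0,"ay":0,"az":0},{"x":-0.03,"y":0,"z":0,"ax":0,"ay":0,"az":0},{"x":-0.05,"y":0,"z":0,"ax":0,"ay":0,"az":0},{"x":-0.068,"y":0,"z":0,"ax":0,"ay":0,"az":0},{"x":-0.08,"y":0,"z":0,"ax":0,"ay":0,"az":0},{"x":-0.083,"y":0,"z":0,"ax":0,"ay":0,"az":0},{"x":-0.091,"y":0,"z":-0.012,"ax":0,"ay":0,"az":0},{"x":-0.103,"y":0,"z":-0.029,"ax":0,"ay":0,"az":0},{"x":-0.114,"y":0,"z":-0.045,"ax":0,"ay":0,"az":0},{"x":-0.126,"y":0,"z":-0.062,"ax":0,"ay":0,"az":0},{"x":-0.135,"y":0,"z":-0.074,"ax":0,"ay":0,"az":0},{"x":-0.138,"y":0,"z":-0.079,"ax":0,"ay":0,"az":0}]' && python3 -m jog '[{"x":0,"y":0,"z":0,"ax":0,"ay":0,"az":0},{"x":0,"y":0,"z":0,"ax":0,"ay":0,"az":0},{"x":0,"y":0,"z":0,"ax":0,"ay":0,"az":0},{"x":0,"y":0,"z":0,"ax":0,"ay":0,"az":0}]' && python3 - <<'E'
from h import *
o,r=st()
d=(RD.inv()*r).as_matrix();g=RD.inv().apply(o['eef_pos']-D)-.01*d[:,2]
print('b',g-.112*d[:,0],'a',g+.188*d[:,0])
cv2.imwrite('pics/s3.png',cv2.convertScaleAbs(read_camera('scene')[:,:,::-1],alpha=1.5))
E
```

```text
t: 7.65
eef_pos: [0.5555, -0.0301, 0.27]
tool_rot: [0.237, 0.587, 0.752, -0.184]
contact_force: [-0.6, -0.1, -2.7]
gripper_width: 0.364
grasp_force: 89.5
t: 8.05
eef_pos: [0.5545, -0.0309, 0.2679]
tool_rot: [0.237, 0.587, 0.751, -0.186]
contact_force: [-0.2, 0.7, -1.8]
gripper_width: 0.369
grasp_force: 89.5
t 8.05 tcp drainer [-0.0006 -0.0915  0.2679] width 0.3690602722367142 f 89.49205040931702 F [-0.2  0.7 -1.8]
[[-0.     1.    -0.001]
 [ 0.819 -0.    -0.574]
 [-0.574 -0.001 -0.819]]
b [-0.0005599  -0.17747432  0.34040485] a [-0.00066522  0.06818066  0.16820258]
```

View pics/s3.png

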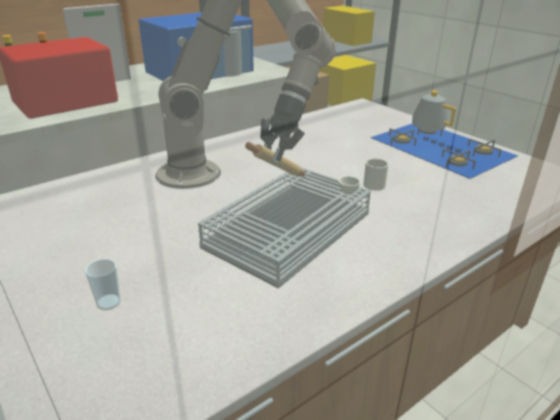

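The pin is held clear above the tier, with its ends at about (249,146) and (305,173). The mug, tumbler and ramekin are where they stood. I'll check the ends' projections against these pixels and hand in if they agree.

```bash
python3 - <<'E'
from h import *
p=camera_params('scene');ok=True
for e,px in(([0,-.177,.340],(249,146)),([0,.068,.168],(305,173))):
    c=rot(p['attitude']).inv().apply(D+RD.apply(e)-p['origin'])*[1,-1,-1];u=p['K']@c;u=u[:2]/u[2];print(u);ok&=np.linalg.norm(u-px)<12
if ok:print(hand_in())
E
```

```text
[247.09255836 145.2052985 ]
[302.91642593 173.42349904]
the job is handed in; nothing more can be done
None
```

The pin came out through the bay with its -y end first. I handed the job in at about 8 s with the pin still held and its lower end about 168 mm above the counter; the last picture shows the mug, tumbler and ramekin in place, but no verdict came back.

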